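# Fold down the large flask rest

## Robot

A 7-joint arm with a two-finger parallel gripper is mounted at the origin on a cart in front of the work surface, level with it; the furniture and walls round the work are solid. World frame = base frame: x ahead of the robot, y to its left, z up, the work surface at z = 0. Lengths are in m, angles in degrees, forces in N, time in s.
With the tool pointing down it reaches from about 0.4 to 0.85 m from the base axis. Payload 6.9 kg.
Tool frame: the origin (TCP) lies on the centre line of the jaws, within the pads' length; the fingertips stand ctrl.tip_reach ahead of it and the grasp point (between the pads) is the TCP (ctrl.tip_reach is the distance from the TCP to the fingertips, in m); y points along the fingers, x is the direction in which the jaws open and shut, and the axes are right-handed (so a half turn about y gives the same grasp; the last joint's range is limited). The gripper opens to 85 mm and grips with 20 to 120 N. Pads are 22 mm wide; open, the fingers measure 114 mm over their backs; the gripper's body (76 mm by 85 mm) begins 54 mm behind the grasp point. The pads swing forward as they close: fully open they stand 13 mm farther back than shut.
Start: joints at [70.331, 29.078, -13.613, 85.955, 7.202, 65.827, -8.869], TCP at [0.271, -0.563, 0.25] pointing down, gripper open.
Joint ranges: [-176.47, 176.47], [-13.61, 117.27], [-81.72, 77.17], [0.22, 143.17], [-87.28, 267.28], [10, 112.55], [-165.47, 165.47]. Speed limits (degrees/s): [136.94, 136.94, 180, 180, 180, 180, 180].

## Interface

Orientations are given as a 3x3 rotation matrix whose columns are the frame's x, y, z axes.
In Python, from plant import ctrl gives the robot as it stands.
- The arm moves only by the shell command python3 -m creep 'ROWS' [FORCE]. ROWS is JSON, a list of rows, each an object of numbers: "dx", "dy", "dz": the shift along the tool's x, y, z in mm; "turn": the turn about the tool's y in rad; "fingers": the finger opening in mm, from 0 to 85.4. In form: [{"dx": .., "dy": .., "dz": .., "turn": .., "fingers": ..}, ...]. A call has exactly 8 rows; each row shifts and turns the commanded pose from where the row before left it, along the tool's axes as they then stand; what a row does not reach is not made up. A row lasts 1/10 s, in which the tool goes at most 50 mm and 8.59 degrees, less where a joint would pass 70% of its speed; a pose out of reach is approached as far as the arm can. A call is refused whole if a number of a shift passes 50 or a number of a turn 0.15, either way. A call with a gripper value outside its range is refused whole. The fingers move at their own pace and stop on an object; FORCE is the grip in N (left out, the last holds). Time passes only in rows, so rows that do not move let the fingers close, or fill a call up. It gives the time, the measured TCP pose, the force and the opening at its end, in the units of the state.
- ctrl.get_obs(): the state, without advancing time (a new reading comes with each control period).
- ctrl.read_camera(name): name is "side" or "top"; returns a dict with "pixels" (480x640x3 uint8, red, green, blue), "fx", "fy", "cx", "cy" (pixels), "pose" (4x4, takes a point from camera to world coordinates). Camera axes: x right, y down, z forward; pixel columns grow to the right and rows downward; lengths in m; the calibration is good to about 2 mm. A picture is of the moment at which its call begins. There is no depth.
- ctrl.hand_in(): hands the job in, once; it reports no verdict.
The state is a dict: "t": time; "qpos": joint angles; "qd": joint speeds; "joint_torque": joint torques, N m; "position": TCP position; "eef_rot": TCP orientation; "force": force on the tool from outside, world axes, zero at the start; "torque": the same for the moment, N m; "gripper_width": opening from 0.0 (shut) to 1.0 (fully open).
Only numpy, scipy, OpenCV 4.12 (cv2) and the standard library are available. Lean on these libraries where they do the work, as an engineer would, in place of code of your own. Each camera call takes 0.05 s, during which the arm holds its last target.

## Task

The round flask is about to come off the evaporator and needs somewhere to sit. Two spring-loaded flask rests stand parked upright on the bench: push the disc of the larger one over until it snaps down level onto its stop, and leave the smaller one parked. Then take the hand away.

Things in the scene. Friction and masses are not known exactly. Their poses are not given: they have to be found in the camera images.
- large_rest: Fixed grey foot of the larger flask rest: 78 x 48 x 8 mm plate with two steel cheeks 54 mm high and a hinge pin between. Origin on the bench right under the pin; z up; +x is the way the disc folds down; pin along y, 45 mm above the bench. Parking stop behind (x = -25 mm, 58 mm high), working stop in front (x = +36 mm, 42 mm high).
- large_rest_top (a point): Middle of the free edge of the larger disc (steel, 72 mm across, 6 mm thick, black rubber ring on its back), 111 mm from the hinge pin; moves with it. Parked, the disc leans 20 degrees back from upright: this point is 38 mm behind the hinge (foot's -x), 149 mm above the bench. Pushed here from the ring side towards the foot's +x it resists with about 3 N, then less.
- large_rest_disc (a joint): Angle of the larger disc about its hinge, rad: 0 parked, 1.92 folded down level on the working stop. The spring is over-centre: below about 0.7 it drives the disc back to 0, beyond that it snaps it down to 1.92 by itself.
- small_rest_disc (a joint): Angle, rad, of the disc of the smaller flask rest, the same but for a disc only 44 mm across (free edge 97 mm from the hinge): 0 parked, 1.92 down. It stays parked.

How it is judged:
By the outcome, as a careful person would: the job done as asked, in the order asked, and still so for the second after the job is handed in, with the robot touching nothing.
It also fails if it takes over 38 s, if anything falls off the work surface, if the arm or the gripper's body presses on something with over 40 N, if the wrist force passes 120 N, or if a joint passes its speed limit or range.

## Working session

There is one attempt and no reset: what is moved stays moved. The work goes in short steps, Python scripts to look and compute and a shell command to move; the robot and the scene stay as the last step left them, time stands still between calls to the robot, and variables do not carry over. Pictures are saved under pics/ and viewed, and the job is handed in when it is done.

```bash
mkdir -p pics
python3 - <<'E'
from plant import ctrl
import cv2, numpy as np
o=ctrl.get_obs(); print(o['t'],o['position'],np.round(o['eef_rot'],3),ctrl.tip_reach,o['gripper_width'])
for n in('side','top'):
    c=ctrl.read_camera(n); cv2.imwrite(f'pics/{n}0.png',c['pixels'][:,:,::-1]); print(n,c['fx'],c['fy'],c['cx'],c['cy'],np.round(c['pose'],4).tolist())
    np.savez(f'{n}.npz',**c)
E
```

```text
0.0 [ 0.2708618  -0.56270763  0.24941761] [[ 0.434 -0.001  0.901]
 [-0.901  0.002  0.434]
 [-0.002 -1.    -0.   ]] 0.019 1.0022230147521314
side 484.640599757994 484.640599757994 319.6029885681399 244.36972400548424 [[-0.8446, -0.2501, 0.4733, 0.0328], [-0.5351, 0.4199, -0.733, 0.9524], [-0.0154, -0.8724, -0.4885, 0.5335], [0.0, 0.0, 0.0, 1.0]]
top 488.5122157329245 488.5122157329245 319.1436050327443 236.24279022141602 [[0.0057, -0.9931, 0.1169, 0.3486], [-0.9995, -0.002, 0.0319, 0.3131], [-0.0314, -0.117, -0.9926, 0.9537], [0.0, 0.0, 0.0, 1.0]]
```

View pics/side0.png

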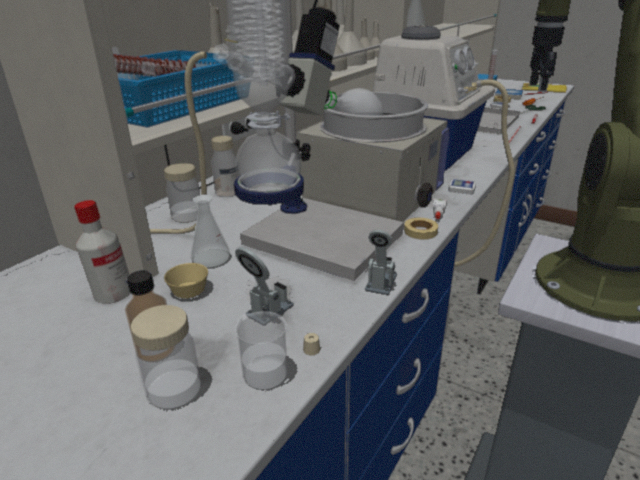

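View pics/top0.png

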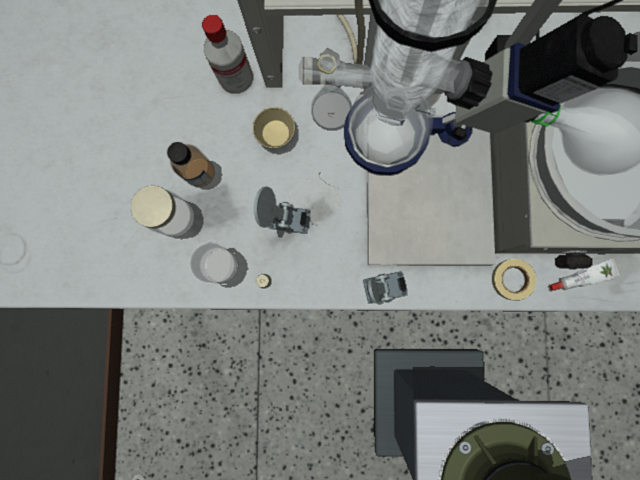

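Run:
```python
import cv2
t=cv2.imread('pics/top0.png');s=cv2.imread('pics/side0.png')
cv2.imwrite('pics/t1.png',cv2.resize(t[170:320,235:435],None,fx=4,fy=4,interpolation=cv2.INTER_CUBIC))
cv2.imwrite('pics/s1.png',cv2.resize(s[220:340,220:410],None,fx=4,fy=4,interpolation=cv2.INTER_CUBIC))
```

```text
(no output)
```

View pics/t1.png

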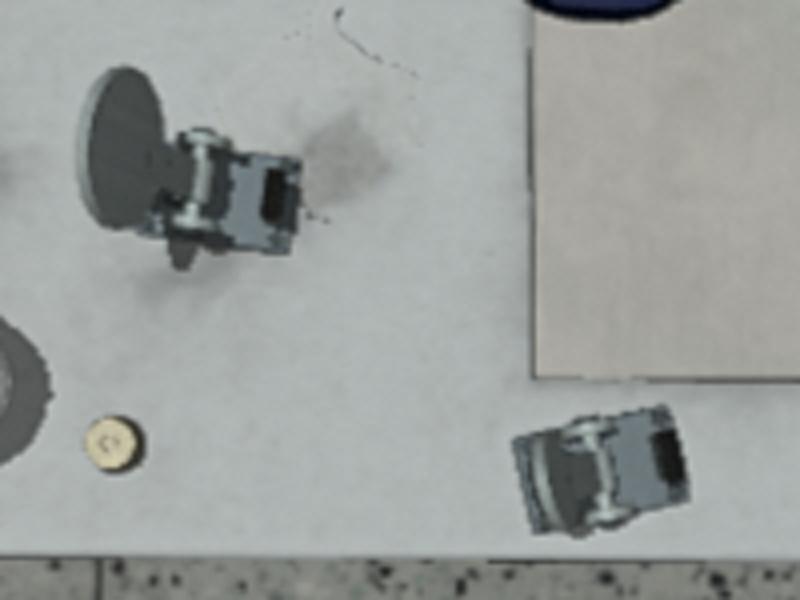

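View pics/s1.png

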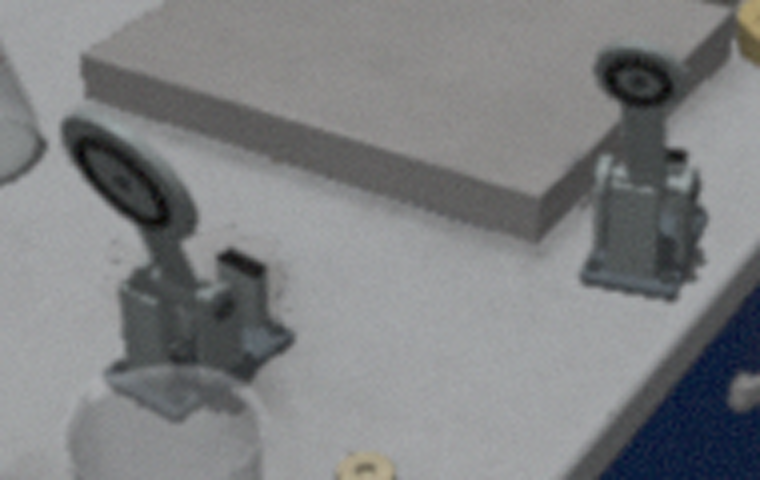

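```bash
cat > h.py <<'E'
import numpy as np
C={n:dict(np.load(f'{n}.npz')) for n in('side','top')}
def ray(n,u,v,z):
    c=C[n];d=c['pose'][:3,:3]@[(u-c['cx'])/c['fx'],(v-c['cy'])/c['fy'],1];o=c['pose'][:3,3]
    return o+d*(z-o[2])/d[2]
def proj(n,p):
    c=C[n];q=c['pose'][:3,:3].T@(np.array(p)-c['pose'][:3,3]);return c['fx']*q[0]/q[2]+c['cx'],c['fy']*q[1]/q[2]+c['cy']
T=lambda x,y,z:ray('top',235+x/4,170+y/4,z)
S=lambda x,y,z:ray('side',220+x/4,220+y/4,z)
E
python3 - <<'E'
from h import *
for nm,p in dict(pinA=T(203,135,.045),pinB=T(195,222,.045),pin=T(200,180,.045),stop=T(278,195,.042),edge=T(82,147,.148),c1=T(302,158,.008),c2=T(292,254,.008),
 jar=T(-80,380,.06), sedge=S(95,140,.14),sstop=S(243,262,.042),spin=S(172,285,.045),smallpin=T(595,455,.045),cork=T(115,443,.02)).items(): print(nm,np.round(p,4))
p=T(200,180,.045);s=T(278,195,.042);a=(s-p)[:2];print(np.linalg.norm(a),np.degrees(np.arctan2(a[1],a[0])))
for n in['top']:
  for (cx,cy) in [(216,265),(172,215),(200,165),(275,130),(330,108)]: print(cx,cy,ray(n,cx,cy,.0),ray(n,cx,cy,.07))
E
```

```text
pinA [0.5173 0.4058 0.045 ]
pinB [0.4758 0.409  0.045 ]
pin [0.4958 0.407  0.045 ]
stop [0.4891 0.3702 0.042 ]
edge [0.4931 0.4462 0.148 ]
c1 [0.5127 0.3607 0.008 ]
c2 [0.4652 0.3652 0.008 ]
jar [0.4    0.5335 0.06  ]
sedge [0.5001 0.4538 0.14  ]
sstop [0.488  0.3793 0.042 ]
spin [0.5014 0.4136 0.045 ]
smallpin [0.3675 0.2225 0.045 ]
cork [0.3726 0.4485 0.02  ]
0.037341878550580423 -100.27877191861998
216 265 [0.40349129 0.54627074 0.        ] [0.39945901 0.52915239 0.07      ]
172 215 [0.5029321  0.63777861 0.        ] [0.49160081 0.61394353 0.07      ]
200 165 [0.60503143 0.5849487  0.        ] [0.58620599 0.56499136 0.07      ]
275 130 [0.67721207 0.43434375 0.        ] [0.65308853 0.42544091 0.07      ]
330 108 [0.72275035 0.32316839 0.        ] [0.69528427 0.32242588 0.07      ]
```

Run:
```python
from h import *
print(proj('side',[.271,-.563,.231]),proj('top',[.271,-.563,.25]))
for nm,(u,v) in dict(bathFR=(405,210),machR=(470,150),edgeA=(570,90),edgeB=(455,235),gun=(540,90),plate=(345,268),timer=(462,187)).items(): print(nm,ray('side',u,v,0))
for nm,(u,v) in dict(batL=(495,250),batR=(640,250)).items():print(nm,ray('top',u,v,0),ray('top',u,v,.15))
# height of bath: side px (415,130-ish top front corner) above ground corner
import cv2
s=cv2.imread('pics/side0.png'); cv2.imwrite('pics/s2.png',cv2.resize(s[0:280,330:590],None,fx=2.1,fy=2.1,interpolation=cv2.INTER_CUBIC))
```

```text
(np.float64(536.7181802356955), np.float64(91.71483309366639)) (np.float64(981.7982861084453), np.float64(355.2202999765394))
bathFR [ 0.45805082 -0.11268175  0.        ]
machR [ 0.46155879 -0.66577223  0.        ]
edgeA [ 0.31736497 -1.83837724  0.        ]
edgeB [ 0.30427316 -0.0460132   0.        ]
gun [ 0.446802   -1.76939509  0.        ]
plate [0.4509634  0.20946001 0.        ]
timer [ 0.38151263 -0.33430761  0.        ]
batL [0.43467643 0.00253648 0.        ] [0.42113081 0.05137659 0.15      ]
batR [ 0.43548013 -0.27292197  0.        ] [ 0.4218081  -0.18075584  0.15      ]
```

View pics/s2.png

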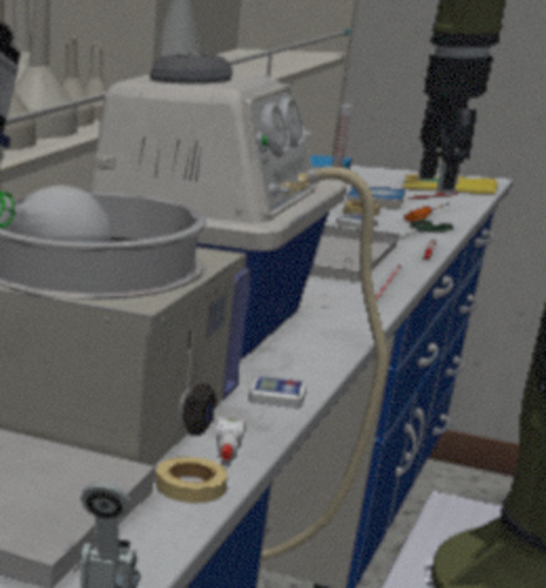

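Run:
```python
from h import *
def rayat(n,u,v,ax,val):
    c=C[n];d=c['pose'][:3,:3]@[(u-c['cx'])/c['fx'],(v-c['cy'])/c['fy'],1];o=c['pose'][:3,3]
    return np.round(o+d*(val-o[ax])/d[ax],3)
for nm,p in dict(conn=(475,87),hosetop=(497,83),hosetop2=(507,110),machtop=(440,40),hoselow=(512,170)).items():
    for x in(.3,.4,.45): print(nm,x,rayat('side',*p,0,x))
for nm,p in dict(bathtop=(445,122),rimR=(425,105),motor=(318,10)).items():
    for x in(.4,.45,.6): print(nm,x,rayat('side',*p,0,x))
for p in [(370,5),(435,40),(345,135),(600,45),(485,60),(540,170)]:
    print(p,[np.round(ray('top',*p,z)[:2],3) for z in(.2,.35,.5)])
```

```text
conn 0.3 [ 0.3   -0.028  0.336]
conn 0.4 [ 0.4   -0.395  0.262]
conn 0.45 [ 0.45  -0.578  0.224]
hosetop 0.3 [ 0.3   -0.202  0.314]
hosetop 0.4 [ 0.4   -0.634  0.231]
hosetop 0.45 [ 0.45 -0.85  0.19]
hosetop2 0.3 [ 0.3   -0.354  0.221]
hosetop2 0.4 [ 0.4   -0.843  0.104]
hosetop2 0.45 [ 0.45  -1.087  0.046]
machtop 0.3 [0.3   0.197 0.443]
machtop 0.4 [ 0.4   -0.086  0.41 ]
machtop 0.45 [ 0.45  -0.227  0.393]
hoselow 0.3 [ 0.3   -0.578 -0.013]
hoselow 0.4 [ 0.4   -1.15  -0.217]
hoselow 0.45 [ 0.45  -1.436 -0.32 ]
bathtop 0.4 [ 0.4   -0.177  0.219]
bathtop 0.45 [ 0.45  -0.33   0.176]
bathtop 0.6 [ 0.6   -0.792  0.048]
rimR 0.4 [ 0.4   -0.033  0.289]
rimR 0.45 [ 0.45  -0.167  0.255]
rimR 0.6 [ 0.6   -0.57   0.155]
motor 0.4 [0.4   0.378 0.493]
motor 0.45 [0.45  0.3   0.487]
motor 0.6 [0.6   0.065 0.47 ]
(370, 5) [array([0.819, 0.256]), array([0.726, 0.267]), array([0.632, 0.279])]
(435, 40) [array([0.758, 0.151]), array([0.676, 0.184]), array([0.595, 0.216])]
(345, 135) [array([0.6  , 0.297]), array([0.55, 0.3 ]), array([0.5  , 0.303])]
(600, 45) [array([ 0.746, -0.11 ]), array([ 0.667, -0.026]), array([0.588, 0.058])]
(485, 60) [array([0.723, 0.073]), array([0.648, 0.12 ]), array([0.574, 0.168])]
(540, 170) [array([ 0.542, -0.006]), array([0.503, 0.057]), array([0.465, 0.121])]
```

```bash
python3 -m creep '[{"dy":-22,"turn":-0.126,"fingers":0},{"dy":-22,"turn":-0.126,"fingers":0},{"dy":-22,"turn":-0.126,"fingers":0},{"dy":-22,"turn":-0.126,"fingers":0},{"dy":-22,"turn":-0.126,"fingers":0},{"dy":-22,"turn":-0.126,"fingers":0},{"dy":-22,"turn":-0.126,"fingers":0},{"dy":-22,"turn":-0.126,"fingers":0}]'; python3 -c "
from plant import ctrl;import numpy as np;o=ctrl.get_obs();print(np.round(o['eef_rot'],3),o['qpos'],o['position'])"
```

```text
[[ 0.434 -0.001  0.901]
 [-0.901  0.001  0.434]
 [-0.002 -1.    -0.   ]] [ 70.3294644   29.12139444 -13.60780642  86.00193522   7.2019256
  65.82770638  -8.87074059] [ 0.27092646 -0.56276525  0.24951453]schema error: expected keys dx, dy, dz, turn, fingers
```

```bash
python3 -m creep '[{"dx":0,"dy":-22,"dz":0,"turn":-0.126,"fingers":0},{"dx":0,"dy":-22,"dz":0,"turn":-0.126,"fingers":0},{"dx":0,"dy":-22,"dz":0,"turn":-0.126,"fingers":0},{"dx":0,"dy":-22,"dz":0,"turn":-0.126,"fingers":0},{"dx":0,"dy":-22,"dz":0,"turn":-0.126,"fingers":0},{"dx":0,"dy":-22,"dz":0,"turn":-0.126,"fingers":0},{"dx":0,"dy":-22,"dz":0,"turn":-0.126,"fingers":0},{"dx":0,"dy":-22,"dz":0,"turn":-0.126,"fingers":0}]'; python3 -c "
from plant import ctrl;import numpy as np;o=ctrl.get_obs();print(np.round(o['eef_rot'],3),o['qpos'],o['position'])"
```

```text
t: 0.9
position: [0.2709, -0.563, 0.4268]
eef_rot: [[0.994, -0.0, 0.109], [-0.109, 0.001, 0.994], [-0.001, -1.0, 0.001]]
force: [0.8, -1.3, 1.0]
gripper_width: -0.001
[[ 0.994 -0.     0.109]
 [-0.109  0.001  0.994]
 [-0.001 -1.     0.001]] [ 77.40712511  26.27504535 -28.22429726  65.16376056  12.08018659
  91.35091301  45.74469335] [ 0.27093071 -0.56295629  0.42675098]
```

```bash
python3 -m creep '[{"dx":12,"dy":0,"dz":40,"turn":0,"fingers":0},{"dx":12,"dy":0,"dz":40,"turn":0,"fingers":0},{"dx":12,"dy":0,"dz":40,"turn":0,"fingers":0},{"dx":12,"dy":0,"dz":40,"turn":0,"fingers":0},{"dx":12,"dy":0,"dz":40,"turn":0,"fingers":0},{"dx":12,"dy":0,"dz":40,"turn":0,"fingers":0},{"dx":12,"dy":0,"dz":40,"turn":0,"fingers":0},{"dx":12,"dy":0,"dz":40,"turn":0,"fingers":0}]'; python3 -c "
from plant import ctrl;import numpy as np;o=ctrl.get_obs();print(o['qpos'],o['position'])"
```

```text
t: 1.7
position: [0.4031, -0.2544, 0.4261]
eef_rot: [[0.993, -0.0, 0.114], [-0.114, 0.0, 0.993], [-0.0, -1.0, -0.0]]
force: [0.9, -0.7, 0.3]
gripper_width: -0.0
[ 57.3798639   11.34905607 -35.82636327  87.13227752   6.66496715
  83.69412174  14.80552238] [ 0.40308179 -0.25442635  0.42610325]
```

```bash
python3 -m creep '[{"dx":0,"dy":0,"dz":44,"turn":0,"fingers":0},{"dx":0,"dy":0,"dz":44,"turn":0,"fingers":0},{"dx":0,"dy":0,"dz":44,"turn":0,"fingers":0},{"dx":0,"dy":0,"dz":44,"turn":0,"fingers":0},{"dx":0,"dy":0,"dz":44,"turn":0,"fingers":0},{"dx":0,"dy":0,"dz":44,"turn":0,"fingers":0},{"dx":0,"dy":0,"dz":44,"turn":0,"fingers":0},{"dx":0,"dy":0,"dz":44,"turn":0,"fingers":0}]'; python3 -c "
from plant import ctrl;import numpy as np;o=ctrl.get_obs();print(o['qpos'],o['position'])"
```

```text
t: 2.5
position: [0.4427, 0.0951, 0.4262]
eef_rot: [[0.993, 0.0, 0.114], [-0.114, -0.001, 0.993], [0.0, -1.0, -0.001]]
force: [1.9, 0.0, -0.7]
gripper_width: -0.002
[ 25.65032261  10.42384183 -50.55948525  89.90831261   8.11333504
  83.50001982 -31.93593686] [0.44265598 0.09513326 0.42623801]
```

```bash
python3 -m creep '[{"dx":-8,"dy":0,"dz":32,"turn":0,"fingers":0},{"dx":-8,"dy":0,"dz":32,"turn":0,"fingers":0},{"dx":-8,"dy":0,"dz":32,"turn":0,"fingers":0},{"dx":-8,"dy":0,"dz":32,"turn":0,"fingers":0},{"dx":-8,"dy":0,"dz":32,"turn":0,"fingers":0},{"dx":-8,"dy":0,"dz":32,"turn":0,"fingers":0},{"dx":-8,"dy":0,"dz":32,"turn":0,"fingers":0},{"dx":-8,"dy":0,"dz":32,"turn":0,"fingers":0}]'
python3 - <<'E'
from plant import ctrl;import cv2;o=ctrl.get_obs();print(o['qpos'],o['position'])
for n in('side','top'): cv2.imwrite(f'pics/{n}2.png',ctrl.read_camera(n)['pixels'][:,:,::-1])
E
```

```text
t: 3.3
position: [0.4083, 0.3563, 0.4258]
eef_rot: [[0.993, -0.001, 0.114], [-0.114, -0.001, 0.993], [-0.0, -1.0, -0.001]]
force: [0.5, -0.4, 0.5]
gripper_width: -0.002
[ -9.28353844  21.66598421 -53.97192683  78.33600967  17.37079071
  88.63218926 -68.23912813] [0.40827326 0.35625933 0.42584495]
```

View pics/side2.png

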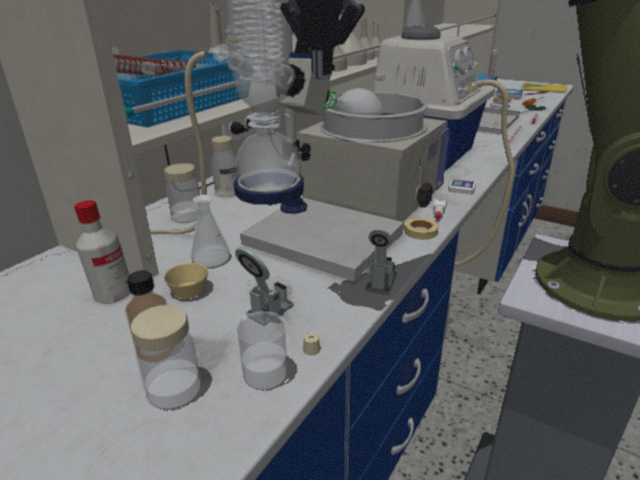

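View pics/top2.png

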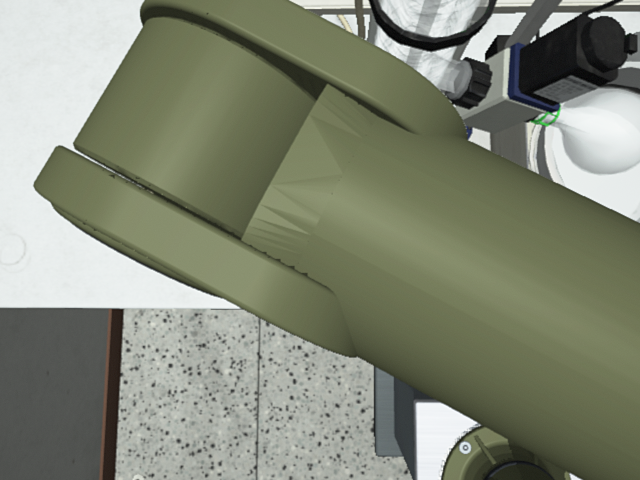

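```bash
python3 -m creep '[{"dx":20,"dy":0,"dz":37,"turn":0,"fingers":0},{"dx":20,"dy":0,"dz":37,"turn":0,"fingers":0},{"dx":20,"dy":0,"dz":37,"turn":0,"fingers":0},{"dx":20,"dy":0,"dz":37,"turn":0,"fingers":0},{"dx":0,"dy":40,"dz":0,"turn":0,"fingers":0},{"dx":0,"dy":40,"dz":0,"turn":0,"fingers":0},{"dx":0,"dy":40,"dz":0,"turn":0,"fingers":0},{"dx":0,"dy":30,"dz":0,"turn":0,"fingers":0}]'
python3 - <<'E'
from plant import ctrl;import cv2;o=ctrl.get_obs();print(o['qpos'],o['position'])
for n in('side',): cv2.imwrite(f'pics/{n}3.png',ctrl.read_camera(n)['pixels'][:,:,::-1])
E
```

```text
t: 4.2
position: [0.505, 0.4916, 0.273]
eef_rot: [[0.993, -0.002, 0.114], [-0.114, -0.003, 0.993], [-0.001, -1.0, -0.003]]
force: [0.5, -0.4, -0.5]
gripper_width: -0.001
[-23.47269279  41.50268882 -48.72935883  69.17560156  30.17059158
  82.00544282 -75.22650126] [0.50503434 0.49160465 0.27299083]
```

View pics/side3.png

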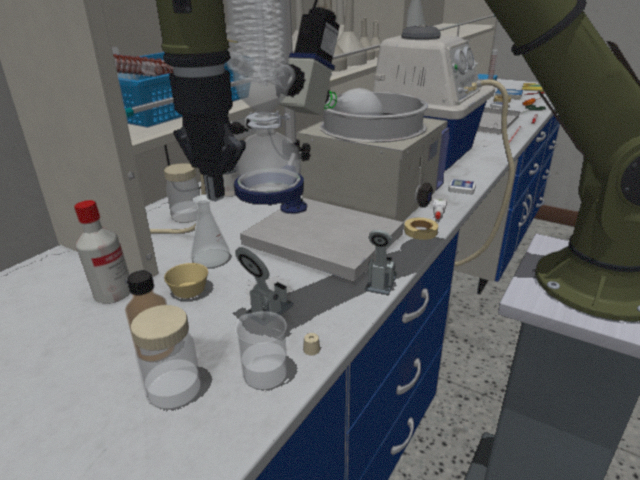

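```bash
python3 -m creep '[{"dx":0,"dy":22,"dz":0,"turn":0,"fingers":0},{"dx":0,"dy":22,"dz":0,"turn":0,"fingers":0},{"dx":0,"dy":22,"dz":0,"turn":0,"fingers":0},{"dx":0,"dy":22,"dz":0,"turn":0,"fingers":0},{"dx":0,"dy":22,"dz":0,"turn":0,"fingers":0},{"dx":0,"dy":20,"dz":0,"turn":0,"fingers":0},{"dx":0,"dy":0,"dz":0,"turn":0,"fingers":0},{"dx":0,"dy":0,"dz":0,"turn":0,"fingers":0}]'
python3 - <<'E'
from plant import ctrl;import cv2;o=ctrl.get_obs();print(o['qpos'],o['position'])
p=ctrl.read_camera('side')['pixels'][:,:,::-1]; cv2.imwrite('pics/side4.png',cv2.resize(p[100:350,100:400],None,fx=2.4,fy=2.4))
E
```

```text
t: 5.05
position: [0.5053, 0.493, 0.1471]
eef_rot: [[0.993, 0.0, 0.114], [-0.114, 0.0, 0.993], [0.0, -1.0, 0.0]]
force: [-0.7, 0.2, -0.1]
gripper_width: -0.001
[-23.2581855   46.87524401 -46.36380403  79.56655594  34.67969448
  68.18692972 -79.87647896] [0.505332   0.49298934 0.14709274]
```

View pics/side4.png

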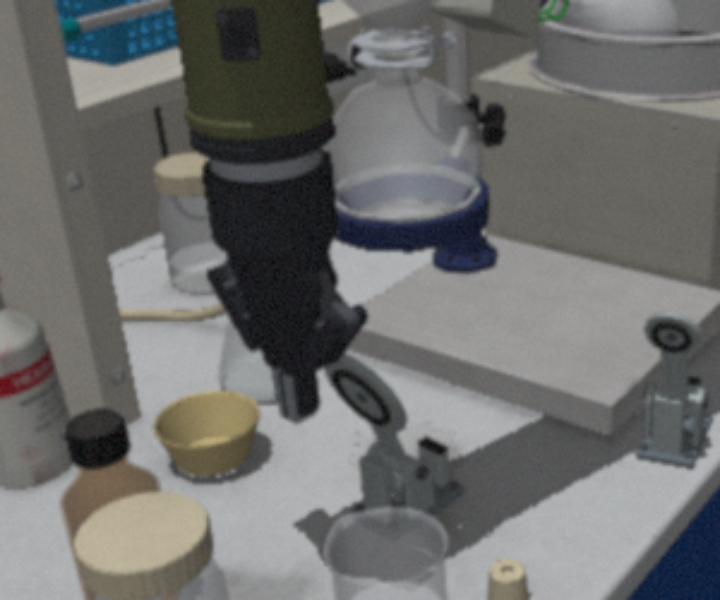

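```bash
python3 -m creep '[{"dx":0,"dy":0,"dz":-10,"turn":0,"fingers":0},{"dx":0,"dy":0,"dz":-10,"turn":0,"fingers":0},{"dx":0,"dy":0,"dz":-10,"turn":0,"fingers":0},{"dx":0,"dy":0,"dz":-10,"turn":0,"fingers":0},{"dx":0,"dy":0,"dz":-10,"turn":0,"fingers":0},{"dx":0,"dy":0,"dz":-10,"turn":0,"fingers":0},{"dx":0,"dy":0,"dz":-10,"turn":0,"fingers":0},{"dx":0,"dy":0,"dz":-10,"turn":0,"fingers":0}]'
python3 - <<'E'
from plant import ctrl;import cv2;o=ctrl.get_obs();print(o['qpos'],o['position'])
p=ctrl.read_camera('side')['pixels'][:,:,::-1]; cv2.imwrite('pics/side5.png',cv2.resize(p[100:350,100:400],None,fx=2.4,fy=2.4))
E
```

```text
t: 5.9
position: [0.4955, 0.4128, 0.1463]
eef_rot: [[0.994, -0.0, 0.114], [-0.114, -0.0, 0.994], [-0.0, -1.0, -0.0]]
force: [0.4, 2.2, -0.5]
gripper_width: -0.001
[-15.58314796  42.40572952 -47.73357251  90.34722196  34.13654741
  62.74476714 -78.4617755 ] [0.49548992 0.4128312  0.14625042]
```

View pics/side5.png

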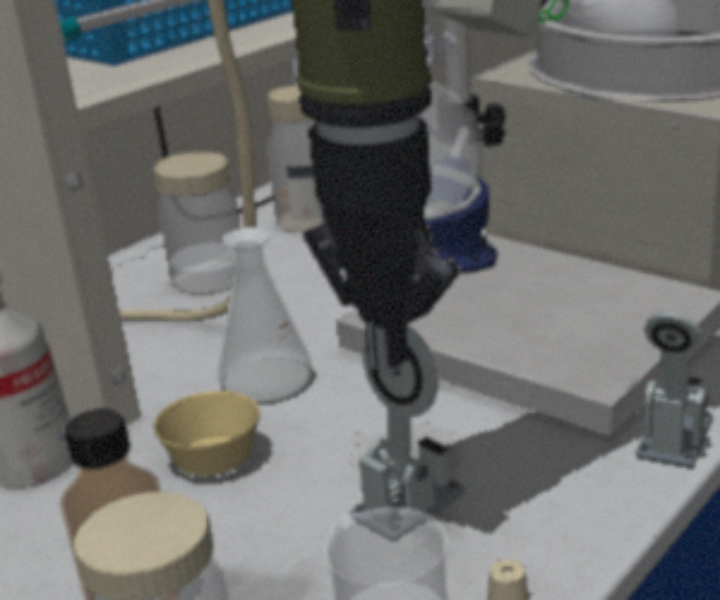

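```bash
python3 -m creep '[{"dx":0,"dy":0,"dz":-8,"turn":0,"fingers":0},{"dx":0,"dy":0,"dz":-8,"turn":0,"fingers":0},{"dx":0,"dy":0,"dz":-8,"turn":0,"fingers":0},{"dx":0,"dy":0,"dz":-8,"turn":0,"fingers":0},{"dx":0,"dy":0,"dz":-6,"turn":0,"fingers":0},{"dx":0,"dy":0,"dz":0,"turn":0,"fingers":0},{"dx":0,"dy":0,"dz":0,"turn":0,"fingers":0},{"dx":0,"dy":0,"dz":0,"turn":0,"fingers":0}]'
python3 - <<'E'
from plant import ctrl;import cv2;o=ctrl.get_obs();print(o['qpos'],o['position'])
p=ctrl.read_camera('side')['pixels'][:,:,::-1]; cv2.imwrite('pics/side6.png',cv2.resize(p[100:350,100:400],None,fx=2.4,fy=2.4))
E
```

```text
t: 6.75
position: [0.4914, 0.3763, 0.1464]
eef_rot: [[0.994, 0.0, 0.114], [-0.114, 0.0, 0.994], [0.0, -1.0, 0.0]]
force: [-0.5, 0.7, -0.2]
gripper_width: 0.002
[-11.89787723  40.51617229 -48.40698269  94.63618231  33.89966695
  60.54725189 -77.26738467] [0.4913765  0.37631548 0.14640102]
```

View pics/side6.png

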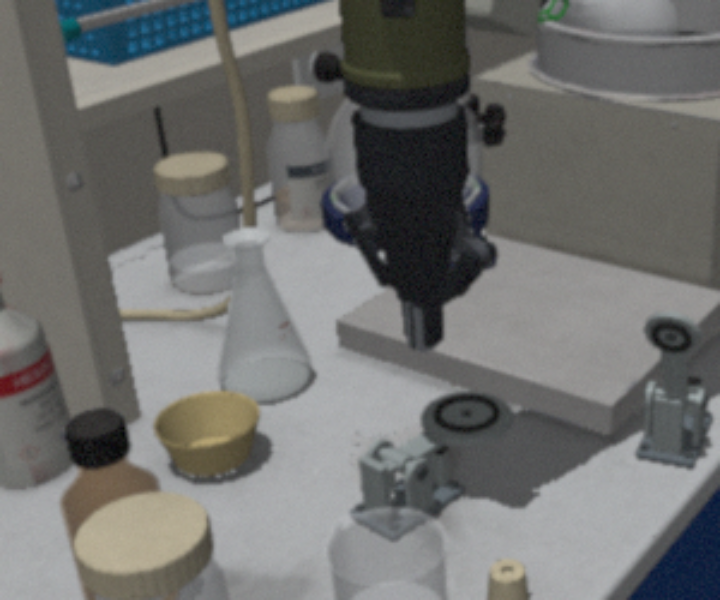

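The large disc has snapped down level (crop about (467,412)), and the small one is still upright at (670,335). I'll raise the hand and back it off.

```bash
python3 -m creep '[{"dx":0,"dy":-20,"dz":5,"turn":0,"fingers":0},{"dx":0,"dy":-25,"dz":10,"turn":0,"fingers":0},{"dx":0,"dy":-25,"dz":10,"turn":0,"fingers":0},{"dx":0,"dy":-25,"dz":10,"turn":0,"fingers":0},{"dx":0,"dy":-20,"dz":10,"turn":0,"fingers":0},{"dx":0,"dy":-10,"dz":5,"turn":0,"fingers":0},{"dx":0,"dy":0,"dz":0,"turn":0,"fingers":0},{"dx":0,"dy":0,"dz":0,"turn":0,"fingers":0}]'
python3 - <<'E'
from plant import ctrl;import cv2;o=ctrl.get_obs();print(o['t'],o['position'],o['force'],abs(o['qd']).max())
p=ctrl.read_camera('side')['pixels'][:,:,::-1]; cv2.imwrite('pics/side7.png',p)
E
```

```text
t: 7.6
position: [0.497, 0.4251, 0.2702]
eef_rot: [[0.994, -0.001, 0.114], [-0.114, -0.001, 0.994], [-0.0, -1.0, -0.001]]
force: [0.3, -0.1, 0.4]
gripper_width: -0.001
7.6 [0.49695467 0.42512327 0.2702429 ] [ 0.32548703 -0.0829553   0.44323295] 0.8934186788961098
```

View pics/side7.png

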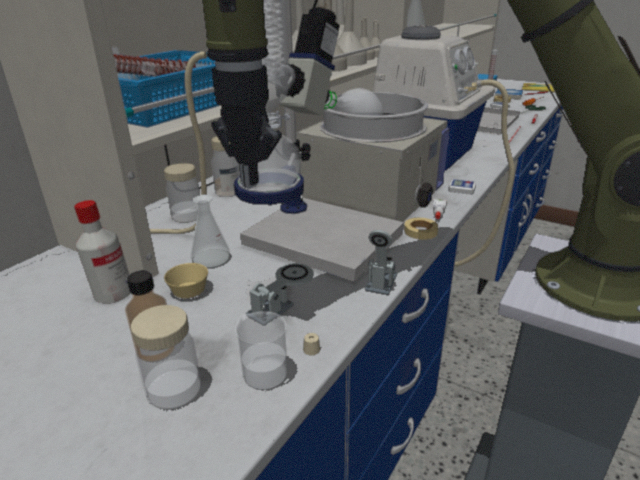

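The large disc is down level at (294,272) and the small one is upright at (380,240). The hand is clear above them, with its fingertips near (248,180).

```bash
python3 -c "
from plant import ctrl;print(ctrl.hand_in())"
```

```text
the job is handed in; nothing more can be done
None
```

The larger rest's disc is snapped down onto its working stop, and the smaller rest is still parked upright. I pushed the large disc from behind with the closed fingers until the spring took it over. The highest reading at the end of a move was about 2 N. I then raised the hand about 12 cm and backed it off.

In the last side picture the large disc lies level, the small disc is upright and nothing else has moved. The force reading was under 1 N, meaning the robot was touching nothing. I handed in at about 7.7 s. I judged the level position from the pictures only, since the disc angle cannot be read directly. No check failed. One early move was refused over its format, and the arm did not move.

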